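Comb spacer rods into rows against a sprung stop

ROBOT

A 7-joint arm with a two-finger parallel gripper is mounted at the origin on the work surface. World frame = base frame: x ahead of the robot, y to its left, z up, the work surface at z = 0. Lengths are in m, angles in degrees, forces in N, time in s.
With the tool pointing down it reaches from about 0.4 to 0.875 m from the base axis. Payload 6.5 kg.
Tool frame: the origin (TCP) lies midway between the tips of the shut fingers; the grasp point (between the pads) lies env.grasp_offset behind it (env.grasp_offset is the distance from the TCP to the grasp point, in m); z points along the fingers, y is the direction in which the jaws open and shut (so a half turn about z gives the same grasp; the last joint's range is limited). The gripper opens to 85 mm and grips with 20 to 120 N. Pads are 22 mm wide; open, the fingers measure 114 mm over their backs; the gripper's body (76 mm by 85 mm) begins 54 mm behind the grasp point. The pads swing forward as they close: fully open they stand 13 mm farther back than shut.
Start: joints at [-74.267, 30.733, -0.252, 88.115, 0.149, 61.152, -4.079], TCP at [0.217, 0.613, 0.231] pointing down, gripper open.
Joint ranges: [-154.64, 154.64], [-21.42, 123.67], [-72.66, 72.17], [13.99, 137.28], [-74.86, 254.86], [10.95, 109.41], [-158.01, 158.01]. Speed limits (degrees/s): [136.94, 136.94, 180, 180, 180, 180, 180].

INTERFACE

Orientations are given as a 3x3 rotation matrix whose columns are the frame's x, y, z axes.
In Python, from plant import env gives the robot as it stands.
- The arm moves only by the tool arm_command, never from a script. Its argument "moves" is a list of rows, each a list of 5 numbers: the opening in per cent of the stroke, from 0 (shut) to 100 (fully open), then the shift along the tool's x, y, z in mm, then the turn about the tool's z in rad. A call has 1 to 20 rows; each row is the pose to reach, as a shift and turn from the pose commanded when the call began, along the tool's axes at that moment; what a row does not reach only later rows make up. A row lasts 1/12 s, in which the tool goes at most 41.7 mm and 7.16 degrees, less where a joint would pass 70% of its speed; a pose out of reach is approached as far as the arm can. A call with a gripper value outside its range is refused whole. The fingers move at their own pace and stop on an object; the grip force is fixed at half the most. Time passes only in rows, so rows that repeat a pose let the fingers close. It gives the time, the measured TCP pose, the force and the opening at its end, in the units of the state.
- env.sense(): the state, without advancing time (a new reading comes with each control period).
- env.snapshot(name): name is "scene" or "top" or "wrist"; returns the picture (384x512x3 uint8, red, green, blue); there is no depth.
- env.camera_model(name): a dict with "fx", "fy", "cx", "cy" (pixels), "pose" (4x4, takes a point from camera to world coordinates); the wrist camera has in their place "T_tool_cam" (4x4, takes a point from camera to tool coordinates, whose origin is the TCP and whose axes are the flange's). Camera axes: x right, y down, z forward; pixel columns grow to the right and rows downward; lengths in m; the calibration is good to about 2 mm. A picture is of the moment at which its call begins: read the wrist's pose just before it. camera_model takes no time and is no camera call.
- env.close_job(): hands the job in, once; it reports no verdict.
The state is a dict: "clock": time; "q": joint angles; "joint_vel": joint speeds; "effort": joint torques, N m; "tcp_pos": TCP position; "ee_rot": TCP orientation; "force": force on the tool from outside, world axes, zero at the start; "torque": the same for the moment, N m; "finger_gap": finger opening in m.
Only numpy, scipy, OpenCV 4.12 (cv2) and the standard library are available. Lean on these libraries where they do the work, as an engineer would, in place of code of your own. Each camera call takes 0.05 s, during which the arm holds its last target.

TASK

Five square spacer rods lie scattered in the grey tray. Take the tined rake by its handle and comb them with it, never touching them with the gripper, until all five lie parallel, side by side with no gaps, along the sprung strip of the stop, and press the closed-up rows with the rake so that the strip just gives and holds there for a moment (about 6 to 12 N, gently, never 20 N). Then stand the rake back upright on its rubber mat and let go, leaving the other things on the bench where they are.

Things in the scene. Friction and masses are not known exactly. Their poses are not given: they have to be found in the camera images.
- tray: grey metal tray fixed to the bench, 202 (x) x 360 mm (y). Origin: centre of its underside; floor surface 5 mm above it. Side walls 6 mm thick, 20 mm high over the bench, inner width 190 mm. The -y end is open, the +y end walled. The rods lie between the open end and the stop; no part of them is nearer the open end than y = -142 mm.
- stop: dark steel stop block fixed across the tray, square to it, at a different y from time to time: 186 x 18 x 24 mm. Origin: centre of its underside, on the tray floor; axes parallel to the tray's. It carries the sprung strip on its -y side. Pushed against it, the rods sometimes bind askew; jogging the rake some 20 mm sideways under the push, towards the side where the rake bears on them, rolls them flat.
- strip: bright metal strip, 180 (x) x 8 (y) x 18 mm high, sprung before the stop, square to the tray, centred across it. Origin: its centre, 11 mm over the tray floor, 24 mm from the stop's origin towards -y at rest; pressing face 4 mm from its origin towards -y. It gives straight back (+y), about 5 N per mm, 8 mm travel, and returns when let go.
- rake: wooden rake standing upright on steel tines, 0.2 kg. Origin: footprint centre at the tine tips, z up. Tines 8 mm thick, 30 long: six along x at y = +14 mm (front, 138 mm wide, face at y = +18), five at y = -14. Head plate 146 (x) x 38 (y) mm, 28 to 38 mm above the tips. Block handle in the middle, 36 (x) x 22 (y) mm, 38 to 89 mm above the tips. Starts with +y side towards the tray.
- mat: black rubber mat fixed on the bench, 200 (x) x 110 (y) x 4 mm, where the rake stands. Origin: centre of its underside.
- rod1: square aluminium spacer rod, 90 mm long (its x), between 10 and 14 mm thick (they differ, and which is which is not told), about 18 to 65 g. Origin at its middle.
- rod2: square aluminium spacer rod, 90 mm long (its x), between 10 and 14 mm thick (they differ, and which is which is not told), about 18 to 65 g. Origin at its middle.
- rod3: square aluminium spacer rod, 90 mm long (its x), between 10 and 14 mm thick (they differ, and which is which is not told), about 18 to 65 g. Origin at its middle.
- rod4: square aluminium spacer rod, 90 mm long (its x), between 10 and 14 mm thick (they differ, and which is which is not told), about 18 to 65 g. Origin at its middle.
- rod5: square aluminium spacer rod, 90 mm long (its x), between 10 and 14 mm thick (they differ, and which is which is not told), about 18 to 65 g. Origin at its middle.
- jar: small amber glass jar, 28 mm across, 45 tall, standing in the tray behind the stop; not part of the job.
- tape: flat roll of black tape, 80 mm across, 19 tall, lying on the bench; not part of the job.
- mug: white mug, 80 mm across, 90 tall; not part of the job.
- screwdriver: screwdriver lying on the bench; not part of the job.
- bin: open blue plastic parts bin, 100 x 140 x 50 mm; not part of the job.
- fan: square black cooling fan, 80 x 80 x 25 mm, lying flat; not part of the job.
Things that resemble listed ones, but are neither listed nor needed, are in the scene too. What is shaped like the rod1 but orange or pink is not meant.

How it is judged:
By the outcome, as a careful person would: the job done as asked, in the order asked, and still so for the second after the job is handed in, with the robot touching nothing.
It also fails if it takes over 70 s, if anything falls off the work surface, if the arm or the gripper's body presses on something with over 40 N, if the wrist force passes 120 N, or if a joint passes its speed limit or range.

## Working session

There is one attempt and no reset: what is moved stays moved. The work goes in short steps, Python scripts to look and compute and a tool call to move; the robot and the scene stay as the last step left them, time stands still between calls to the robot, and variables do not carry over. Pictures are saved under pics/ and viewed, and the job is handed in when it is done.

Besides the shell and the picture viewer there is one more tool, called after "Request:" by a JSON object that holds its "op" and its "data". arm_command: Moves the arm, as the interface text tells. Its arguments: {"type":"object","properties":{"moves":{"type":"array","items":{"type":"array","items":{"type":"number"}}}},"required":["moves"]}

```bash
ls; mkdir -p pics; python3 - <<'E'
from plant import env
import cv2,numpy as np
s=env.sense();print(s, env.grasp_offset)
for n in("scene","top","wrist"):
    cv2.imwrite(f"pics/a_{n}.png",env.snapshot(n)[:,:,::-1]); print(n,env.camera_model(n))
E
```

```text
pics
{'clock': 0.0, 'q': array([-74.26848416,  30.77737714,  -0.25456418,  88.17113381,
         0.14916851,  61.14998836,  -4.08149553]), 'joint_vel': array([0.01585729, 0.06880064, 0.02094074, 0.0623691 , 0.03732923,
       0.00535423, 0.09765733]), 'effort': array([-1.77437182e-04, -5.83403993e+01,  1.04819756e+00, -2.59099191e+01,
        1.22614906e-02,  9.57964745e-03, -6.70137268e-06]), 'tcp_pos': array([0.21704286, 0.61202968, 0.23041142]), 'ee_rot': array([[-9.42512701e-01,  3.34170024e-01, -4.51624648e-04],
       [ 3.34170306e-01,  9.42511260e-01, -1.65278136e-03],
       [-1.26648670e-04, -1.70868697e-03, -9.99998532e-01]]), 'force': array([ 0.27110631,  0.34276313, -0.21161786]), 'torque': array([ 0.01422347,  0.04149504, -0.00316987]), 'finger_gap': 0.08539590179333809} 0.0187
scene {'fx': 425.52101678338056, 'fy': 425.52101678338056, 'cx': 256.07638774430404, 'cy': 188.43022089979195, 'pose': array([[-0.69944646,  0.54891194, -0.45767929,  1.05725569],
       [ 0.7145554 ,  0.52491529, -0.4624657 ,  0.50126741],
       [-0.01361009, -0.6505072 , -0.75937813,  0.8578687
[... 287 characters left out ...]
01,  6.37132545e-03,  5.20400427e-04,
         1.20340312e-02],
       [-1.24725677e-03, -1.14616782e-01, -9.93408998e-01,
         1.40249529e+00],
       [ 0.00000000e+00,  0.00000000e+00,  0.00000000e+00,
         1.00000000e+00]])}
wrist {'fx': 301.30480315996454, 'fy': 301.30480315996454, 'cx': 260.9655765830605, 'cy': 194.1277458461849, 'T_tool_cam': array([[-3.01212804e-04, -9.54401582e-01, -2.98525593e-01,
         7.58042587e-02],
       [ 9.99999746e-01, -9.47941447e-05, -7.05939627e-04,
        -2.75815828e-04],
       [ 6.45451419e-04, -2.98525730e-01,  9.54401368e-01,
        -1.43879944e-01],
       [ 0.00000000e+00,  0.00000000e+00,  0.00000000e+00,
         1.00000000e+00]])}
```

View pics/a_scene.png

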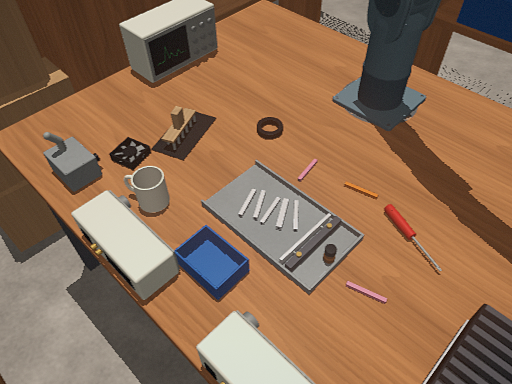

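View pics/a_top.png

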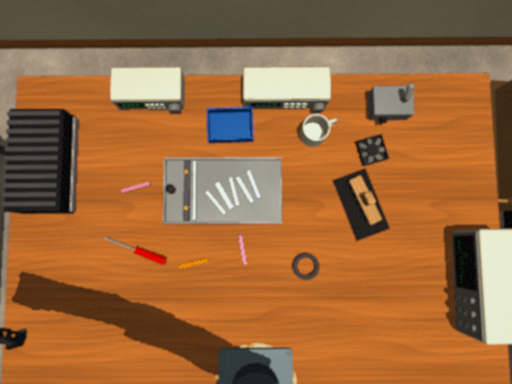

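View pics/a_wrist.png

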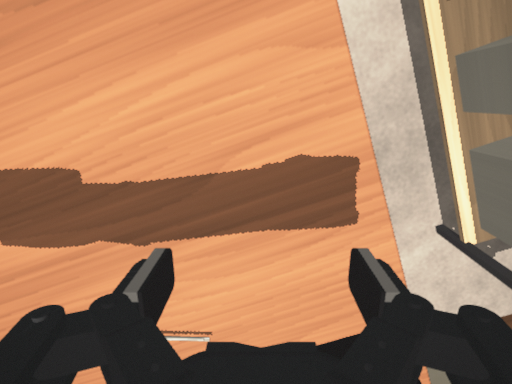

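The scene view shows the rake (180,125) standing on its black mat. The tray holds five white rods around (268,208), with the strip and stop at (312,240). The top view shows the rake at (366,205), the tray at (163..282, 157..223) and the stop at column ~188. Look-alikes are the pink sticks at top (135,187) and (242,250) and the orange one at (193,264), all outside the tray. The rake is the only wooden thing on a black mat.

```bash
cat > h.py <<'E'
from plant import env
import cv2,numpy as np
def ray(n,u,v,z,s=None):
    c=env.camera_model(n)
    if n=="wrist":
        s=s or env.sense(); T=np.eye(4);T[:3,:3]=s["ee_rot"];T[:3,3]=s["tcp_pos"];P=T@c["T_tool_cam"]
    else:P=c["pose"]
    d=P[:3,:3]@np.array([(u-c["cx"])/c["fx"],(v-c["cy"])/c["fy"],1]);o=P[:3,3]
    return o+d*(z-o[2])/d[2]
def save(n,name,crop=None,k=1):
    im=env.snapshot(n)[:,:,::-1].copy(); cv2.imwrite(f"pics/{name}_raw.png",im)
    if crop: im=im[crop[1]:crop[3],crop[0]:crop[2]]
    cv2.imwrite(f"pics/{name}.png",cv2.resize(im,None,fx=k,fy=k,interpolation=cv2.INTER_CUBIC)); return im
E
python3 - <<'E'
from h import *
im=cv2.imread("pics/a_top.png")
cv2.imwrite("pics/b1.png",cv2.resize(im[140:250,150:400],None,fx=3.2,fy=3.2,interpolation=cv2.INTER_CUBIC))
for p in [(163,157),(282,157),(282,223),(163,223)]: print(p,ray("top",*p,.02)[:2].round(3))
for p in [(334,182),(363,169),(389,229),(358,239)]: print(p,ray("top",*p,.004)[:2].round(3))
hsv=cv2.cvtColor(im,cv2.COLOR_BGR2HSV)
for n in("top",):
    print(im[205,366],im[205,350],im[190,345],im[200,368])
E
```

```text
(163, 157) [0.679 0.275]
(282, 157) [ 0.677 -0.089]
(282, 223) [ 0.475 -0.086]
(163, 223) [0.477 0.272]
(334, 182) [ 0.601 -0.249]
(363, 169) [ 0.641 -0.339]
(389, 229) [ 0.456 -0.412]
(358, 239) [ 0.426 -0.317]
[ 52  89 127] [29 32 32] [30 31 34] [ 79 138 195]
```

View pics/b1.png

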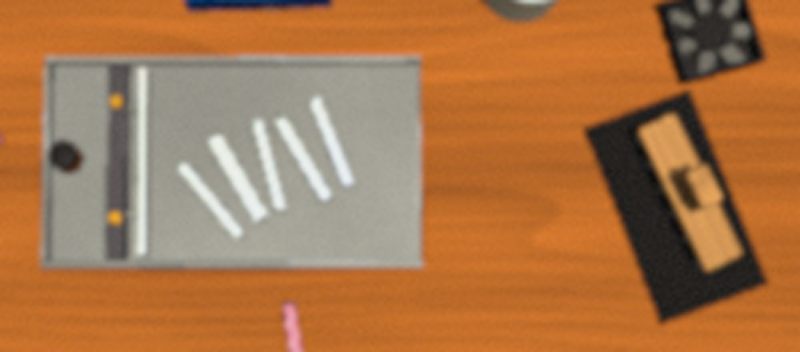

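Request:
{"op": "arm_command", "data": {"moves": [[100,-35,-23,-3,0.12],[100,-70,-46,-6,0.24],[100,-105,-69,-9,0.36],[100,-140,-92,-12,0.48],[100,-175,-115,-15,0.6],[100,-209,-138,-18,0.72],[100,-244,-160,-21,0.84],[100,-279,-183,-24,0.96],[100,-314,-206,-27,1.08],[100,-349,-229,-30,1.2],[100,-384,-252,-30,1.32],[100,-418,-275,-30,1.44],[100,-453,-298,-30,1.56],[100,-488,-321,-30,1.68],[100,-523,-344,-30,1.8],[100,-558,-367,-30,1.92],[100,-558,-367,-30,2.04],[100,-558,-367,-30,2.16],[100,-558,-367,-30,2.28],[100,-558,-367,-30,2.4]]}}

```text
clock: 1.82
tcp_pos: [0.6204, 0.0799, 0.2609]
ee_rot: [[0.923, 0.384, -0.001], [0.384, -0.923, -0.0], [-0.001, -0.0, -1.0]]
force: [-0.2, 0.2, 0.0]
finger_gap: 0.0854
```

```bash
python3 - <<'E'
from h import *
s=env.sense();print(s["clock"],s["tcp_pos"],s["q"].round(1),s["ee_rot"].round(3))
save("wrist","c1",None,1.5)
E
```

```text
1.8167 [0.62038798 0.07994121 0.26087547] [-38.5  31.1  39.5  92.  -21.3  64.7 -61.2] [[ 0.923  0.384 -0.001]
 [ 0.384 -0.923 -0.   ]
 [-0.001 -0.    -1.   ]]
```

View pics/c1.png

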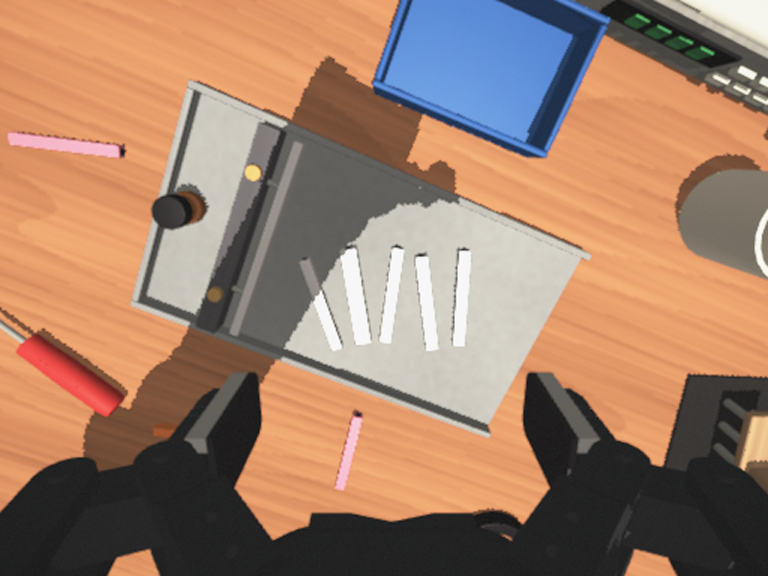

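The wrist view shows the tray corners near (192,82), (590,256), (488,434) and (134,303). The strip runs (298,143)–(235,333), and the five rods are separate, between x=300 and 470. The next step is to calibrate the tray frame.

```bash
python3 - <<'E'
from h import *
g=lambda u,v,z:ray("wrist",u/1.5,v/1.5,z)[:2]
P={k:g(u,v,.02) for k,(u,v) in dict(tl=(192,82),tr=(590,256),br=(488,434),bl=(134,303)).items()}
for k in P:print(k,P[k].round(4))
print("centre",np.mean(list(P.values()),0).round(4))
for a,b in(("bl","br"),("tl","tr")):
    d=P[a]-P[b];print("ydir deg",np.degrees(np.arctan2(d[1],d[0])))
for a,b in(("bl","tl"),("br","tr")):
    d=P[b]-P[a];print("xdir deg",np.degrees(np.arctan2(d[1],d[0])),np.linalg.norm(d))
for n,q,z in(("strip",[(291,140),(303,143),(231,331),(240,334)],.025),("rods",[(304,259),(337,349),(348,249),(362,344),(398,247),(385,342),(421,256),(432,350),(464,250),(459,346)],.017)):
    print(n,[g(u,v,z).round(4).tolist() for u,v in q])
im=cv2.imread("pics/c1_raw.png")[80:300,80:400]
cv2.imwrite("pics/c2.png",cv2.resize(im,None,fx=2.5,fy=2.5,interpolation=cv2.INTER_CUBIC))
E
```

```text
tl [0.679  0.2714]
tr [ 0.6748 -0.0848]
br [ 0.4787 -0.0815]
bl [0.4819 0.2731]
centre [0.5786 0.0945]
ydir deg 89.47902677588068
ydir deg 89.32193852166766
xdir deg -0.4943605694082291 0.19709213639547782
xdir deg -0.9893663285324876 0.1961219498740782
strip [[0.6677, 0.1855], [0.6692, 0.1759], [0.4913, 0.1838], [0.4915, 0.1754]]
rods [[0.5772, 0.1451], [0.507, 0.0884], [0.6002, 0.1124], [0.5206, 0.0686], [0.6183, 0.0727], [0.5306, 0.0495], [0.6186, 0.0509], [0.5397, 0.0057], [0.6377, 0.0183], [0.553, -0.016]]
```

View pics/c2.png

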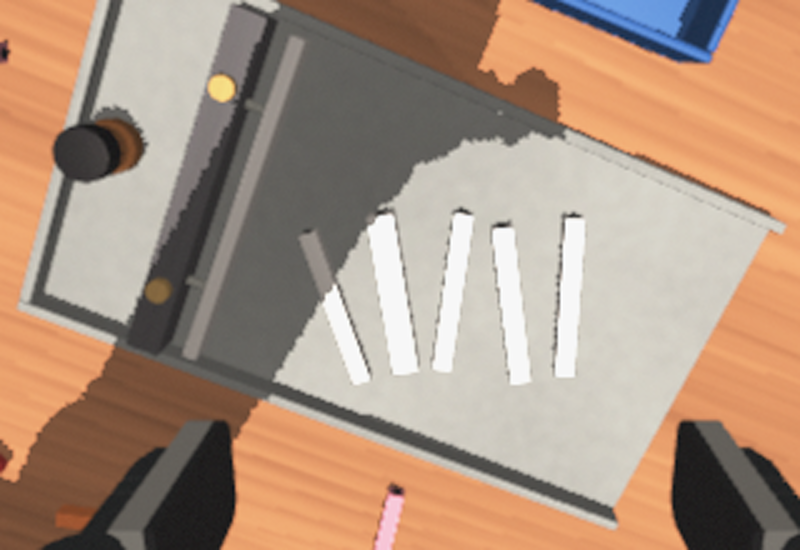

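Five separate rods, with the strip face at y≈0.1757, and the tray nearly aligned with the world axes. Next I go over the rake.

Request:
{"op": "arm_command", "data": {"moves": [[100,-20,34,0,0],[100,-40,68,0,0],[100,-60,102,0,0],[100,-80,136,0,0],[100,-100,170,0,0],[100,-120,203,0,0],[100,-140,237,0,0],[100,-160,271,0,0],[100,-180,305,0,0],[100,-200,339,0,0],[100,-200,339,0,0],[100,-200,339,0,0]]}}

```text
clock: 2.87
tcp_pos: [0.5669, -0.3133, 0.2613]
ee_rot: [[0.922, 0.387, -0.001], [0.387, -0.922, -0.001], [-0.001, 0.001, -1.0]]
force: [1.1, 1.2, 0.3]
finger_gap: 0.0858
```

```bash
python3 - <<'E'
from h import *
s=env.sense();print(s["clock"],s["tcp_pos"],s["q"].round(1),s["ee_rot"].round(3))
save("wrist","d1",None,1.5)
E
```

```text
2.8667 [ 0.56687443 -0.31330878  0.26125522] [ -1.9  33.8  40.8  88.5 -23.3  66.4 -23.7] [[ 0.922  0.387 -0.001]
 [ 0.387 -0.922 -0.001]
 [-0.001  0.001 -1.   ]]
```

View pics/d1.png

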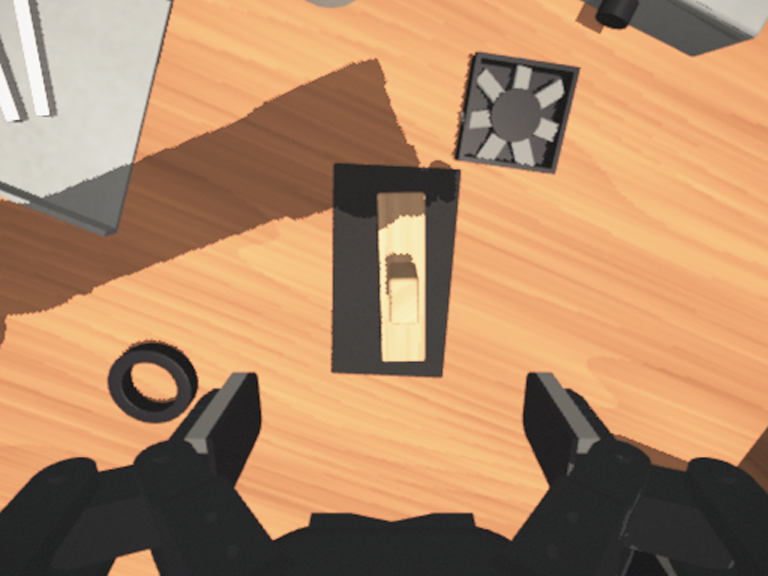

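The wrist view shows the rake's plate at (377..426, 193..362) with the block handle top at (390..418, 277..324). It stands well aligned with the image, and the tape (152,382) and fan (517,113) are clear of it.

```bash
python3 - <<'E'
from h import *
s=env.sense();R=s["ee_rot"];t=s["tcp_pos"]
im=cv2.imread("pics/d1_raw.png")[100:270,200:330]
cv2.imwrite("pics/d2.png",cv2.resize(im,None,fx=3.4,fy=3.4,interpolation=cv2.INTER_CUBIC))
g=lambda u,v,z:(R.T@(ray("wrist",u/1.5,v/1.5,z)-t))
for n,q,z in(("handle",[(391,278),(416,277),(418,324),(390,324)],.093),("plate",[(377,193),(426,193),(425,361),(382,362)],.042),("mat",[(333,164),(461,170),(442,377),(332,371)],.004)):
    P=np.array([g(u,v,z) for u,v in q]);print(n,(P[:,:2]*1000).round(1).tolist(),"c",(P.mean(0)*1000).round(1))
    for a,b in((3,0),(2,1)):
        d=P[b]-P[a];print(np.degrees(np.arctan2(d[1],d[0])).round(1),np.linalg.norm(d).round(4))
E
```

```text
handle [[-11.3, 0.3], [-10.5, 18.2], [-46.6, 20.3], [-46.6, -0.4]] c [-28.8   9.6 168. ]
1.2 0.0353
-3.3 0.0361
plate [[43.9, -10.7], [43.9, 27.9], [-101.8, 30.3], [-102.7, -7.7]] c [-29.2  10.  219. ]
-1.2 0.1467
-0.9 0.1457
mat [[64.8, -49.2], [59.9, 60.4], [-137.8, 50.6], [-131.2, -57.8]] c [-36.1   1.  257. ]
2.5 0.1962
2.8 0.1979
```

View pics/d2.png

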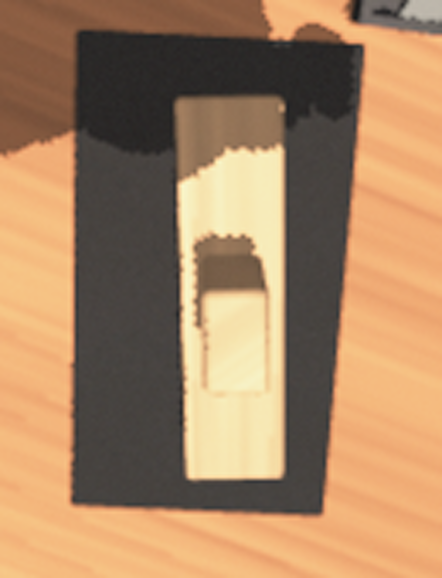

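Request:
{"op": "arm_command", "data": {"moves": [[100,-15,5,20,-0.01],[100,-29,10,40,-0.02],[100,-29,10,75,-0.02],[100,-29,10,110,-0.02],[100,-29,10,145,-0.02],[100,-29,10,175,-0.02],[100,-29,10,195,-0.02],[100,-29,10,207,-0.02],[100,-29,10,207,-0.02],[100,-29,10,207,-0.02]]}}

```text
clock: 3.75
tcp_pos: [0.5465, -0.3296, 0.0546]
ee_rot: [[0.912, 0.41, 0.0], [0.41, -0.912, 0.0], [0.0, -0.0, -1.0]]
force: [0.2, -1.1, 0.7]
finger_gap: 0.0852
```

```bash
python3 - <<'E'
from h import *
s=env.sense();print(s["clock"],s["tcp_pos"],s["ee_rot"].round(3))
save("wrist","e1",None,1.3)
E
```

```text
3.75 [ 0.54652609 -0.32955095  0.05460532] [[ 0.912  0.41   0.   ]
 [ 0.41  -0.912  0.   ]
 [ 0.    -0.    -1.   ]]
```

View pics/e1.png

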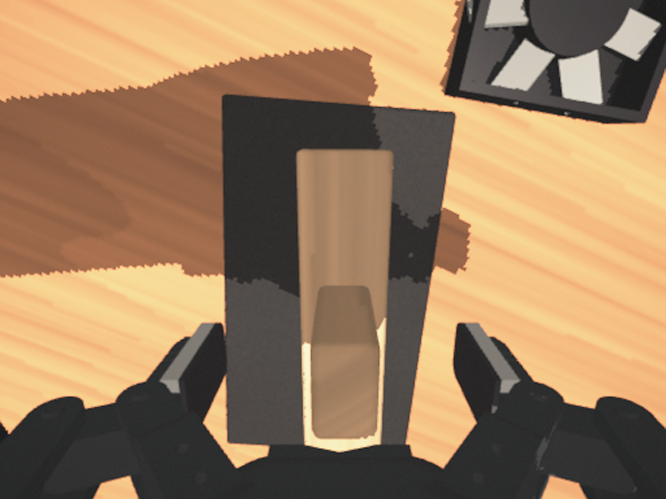

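The view shows the handle (345,390) centred between the open fingers. Closing on it.

Request:
{"op": "arm_command", "data": {"moves": [[20,0,0,0,0],[10,0,0,0,0],[5,0,0,0,0],[5,0,0,0,0],[5,0,0,0,0],[5,0,0,0,0],[5,0,0,0,0],[5,0,0,0,0],[5,0,0,0,0],[5,0,0,0,0],[5,0,0,0,0],[5,0,0,0,0]]}}

```text
clock: 4.8
tcp_pos: [0.546, -0.3306, 0.0547]
ee_rot: [[0.913, 0.409, 0.0], [0.409, -0.913, -0.0], [0.0, 0.0, -1.0]]
force: [-0.9, 0.9, 5.4]
finger_gap: 0.0214
```

```bash
python3 - <<'E'
from h import *
s=env.sense();print(s["clock"],s["tcp_pos"],s["ee_rot"].round(4),s["finger_gap"],s["force"])
E
```

```text
4.8 [ 0.54602056 -0.33056601  0.05465846] [[ 9.127e-01  4.085e-01  4.000e-04]
 [ 4.085e-01 -9.127e-01 -0.000e+00]
 [ 3.000e-04  2.000e-04 -1.000e+00]] 0.021374247576012435 [-0.88594948  0.85813612  5.42031628]
```

Request:
{"op": "arm_command", "data": {"moves": [[5,0,0,-15,0],[5,0,0,-35,0],[5,7,-12,-50,0.03],[5,20,-33,-50,0.08],[5,35,-58,-50,0.14],[5,50,-83,-50,0.2],[5,66,-109,-50,0.26],[5,82,-135,-50,0.32],[5,97,-160,-50,0.38],[5,112,-184,-50,0.43],[5,123,-202,-50,0.43],[5,129,-211,-45,0.43],[5,129,-211,-35,0.43],[5,129,-211,-20,0.43],[5,129,-211,-9,0.43],[5,129,-211,-3,0.43],[5,129,-211,-3,0.43],[5,129,-211,-3,0.43],[5,129,-211,-3,0.43]]}}

```text
clock: 6.38
tcp_pos: [0.577, -0.0864, 0.0569]
ee_rot: [[1.0, -0.011, -0.001], [-0.011, -1.0, -0.0], [-0.001, 0.0, -1.0]]
force: [0.2, -0.4, -1.7]
finger_gap: 0.0214
```

```bash
python3 - <<'E'
from h import *
s=env.sense();print(s["clock"],s["tcp_pos"],s["ee_rot"].round(4),s["finger_gap"],s["force"])
save("wrist","f1",None,1.5)
save("scene","f2",(180,120,400,310),3.2)
E
```

```text
6.3833 [ 0.57700826 -0.08644644  0.05691185] [[ 9.999e-01 -1.100e-02 -5.000e-04]
 [-1.100e-02 -9.999e-01 -4.000e-04]
 [-5.000e-04  4.000e-04 -1.000e+00]] 0.021368054502574563 [ 0.17574417 -0.38196556 -1.67565143]
```

View pics/f1.png

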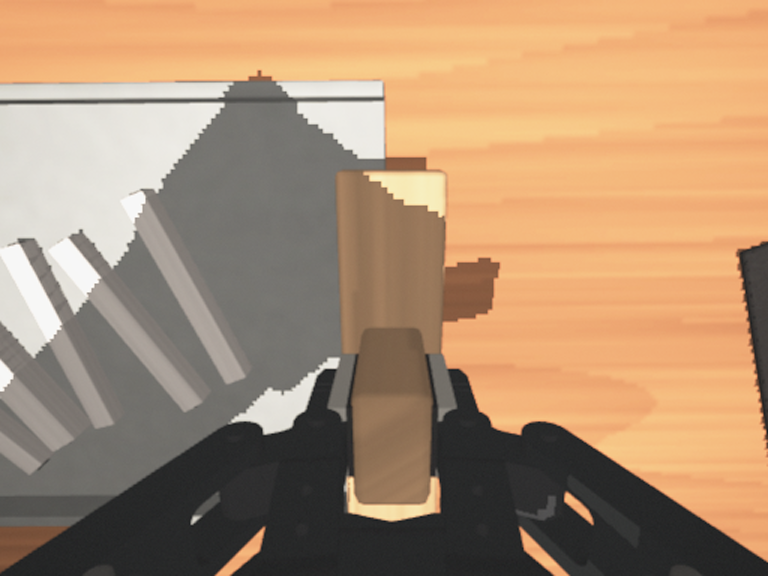

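View pics/f2.png

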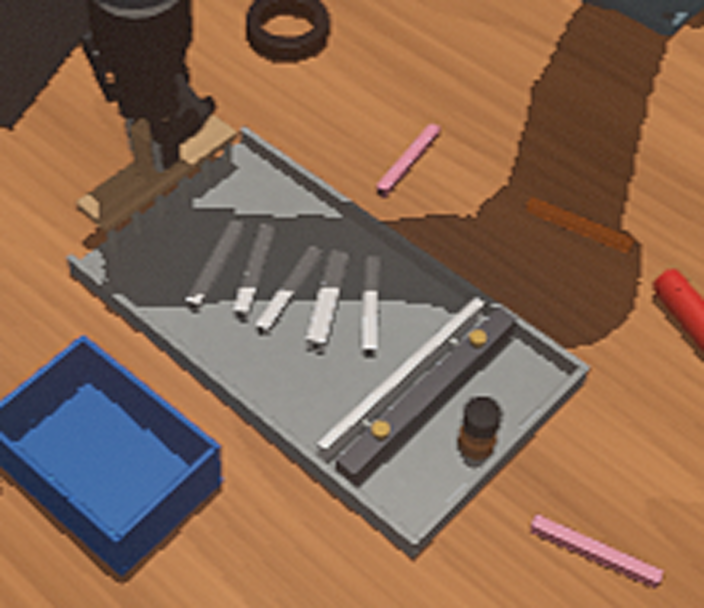

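Request:
{"op": "arm_command", "data": {"moves": [[5,-4,-10,-0.5,0],[5,-9,-25,-0.5,0],[5,-9,-37,-0.5,0],[5,-9,-44,-0.5,0],[5,-9,-50,-0.5,0],[5,-9,-56,-0.5,0],[5,-9,-61,-0.5,0],[5,-9,-66,-0.5,0],[5,-9,-71,-0.5,0],[5,-9,-76,-0.5,0],[5,-9,-81,-0.5,0],[5,-9,-86,-0.5,0],[5,-9,-91,-0.5,0],[5,-9,-96,-0.5,0],[5,-9,-101,-0.5,0],[5,-9,-106,-0.5,0],[5,-9,-111,-0.5,0],[5,-9,-116,-0.5,0],[5,-9,-116,-0.5,0]]}}

```text
clock: 8.07
tcp_pos: [0.5695, 0.0326, 0.0577]
ee_rot: [[1.0, -0.008, -0.0], [-0.008, -1.0, 0.001], [-0.0, -0.001, -1.0]]
force: [0.1, -0.3, -2.0]
finger_gap: 0.0215
```

```bash
cat > look.py <<'E'
from h import *
import sys
s=env.sense();print(s["clock"],s["tcp_pos"].round(4),s["ee_rot"][:2,0].round(4),s["finger_gap"].round(4),s["force"].round(2),s["torque"].round(2))
n=sys.argv[1]
save("wrist",n+"w",None,1.4)
save("scene",n+"s",(190,130,370,300),4)
E
python3 look.py g
```

```text
Traceback (most recent call last):
  File "look.py", line 3, in <module>
    s=env.sense();print(s["clock"],s["tcp_pos"].round(4),s["ee_rot"][:2,0].round(4),s["finger_gap"].round(4),s["force"].round(2),s["torque"].round(2))
                                                                                    ^^^^^^^^^^^^^^^^^^^^^
AttributeError: 'float' object has no attribute 'round'
```

```bash
sed -i 's/s\["finger_gap"\].round(4)/s["finger_gap"]/' look.py; python3 look.py g
```

```text
8.0667 [0.5695 0.0326 0.0577] [ 1.     -0.0076] 0.021549153701006143 [ 0.13 -0.29 -2.03] [ 0.02 -0.05  0.01]
```

View pics/gw.png

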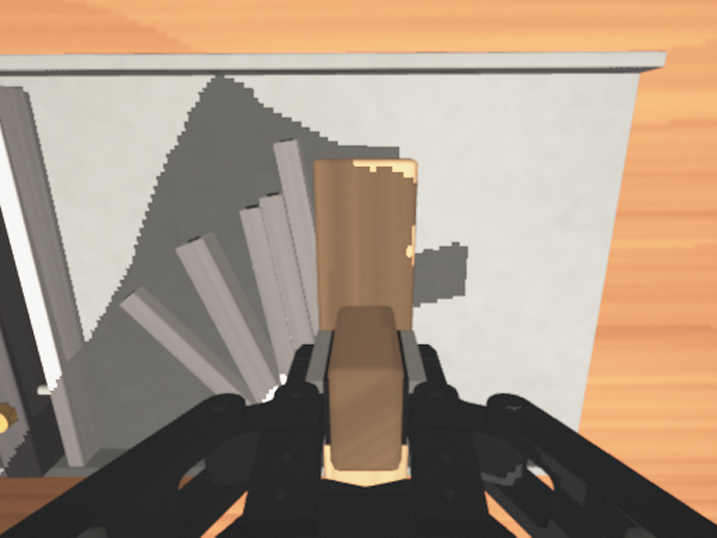

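View pics/gs.png

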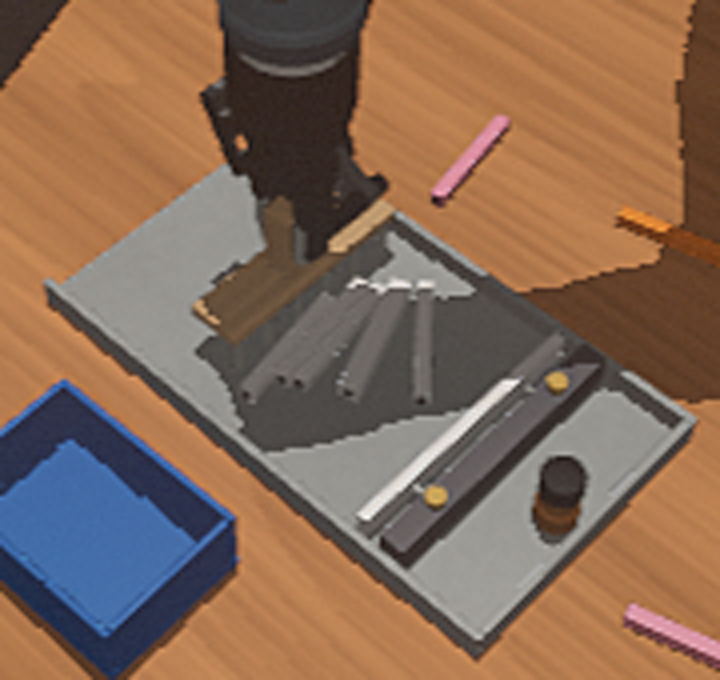

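The rods are fanned: low-x ends bunched at the rake, with the foremost about 45° askew (wrist (180,345)). The strip is untouched. I keep pushing slowly.

Request:
{"op": "arm_command", "data": {"moves": [[5,0,-3,0,0],[5,0,-6,0,0],[5,0,-9,0,0],[5,0,-12,0,0],[5,0,-15,0,0],[5,0,-18,0,0],[5,0,-21,0,0],[5,0,-24,0,0],[5,0,-27,0,0],[5,0,-30,0,0],[5,0,-30,0,0]]}}

```text
clock: 9.08
tcp_pos: [0.5697, 0.062, 0.0577]
ee_rot: [[1.0, -0.008, -0.0], [-0.008, -1.0, 0.001], [-0.0, -0.001, -1.0]]
force: [0.9, -0.2, -2.5]
finger_gap: 0.0215
```

```bash
python3 look.py i
```

```text
9.0833 [0.5697 0.062  0.0577] [ 1.     -0.0081] 0.02145810087288488 [ 0.86 -0.15 -2.47] [-0.02 -0.02  0.03]
```

View pics/iw.png

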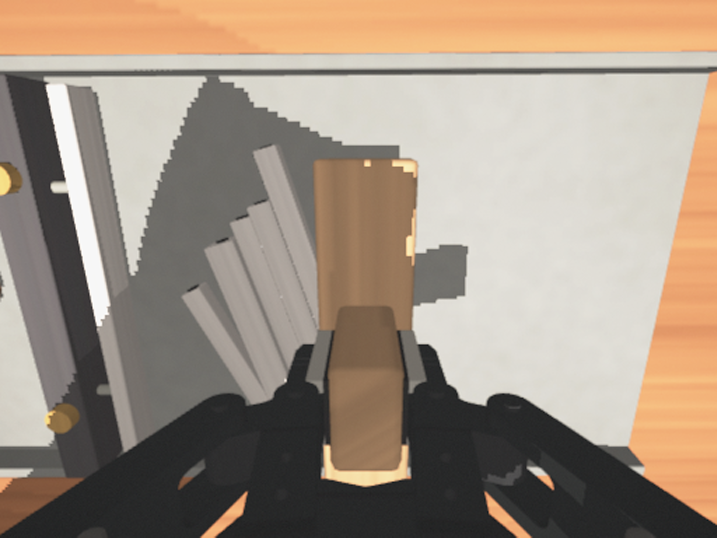

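View pics/is.png

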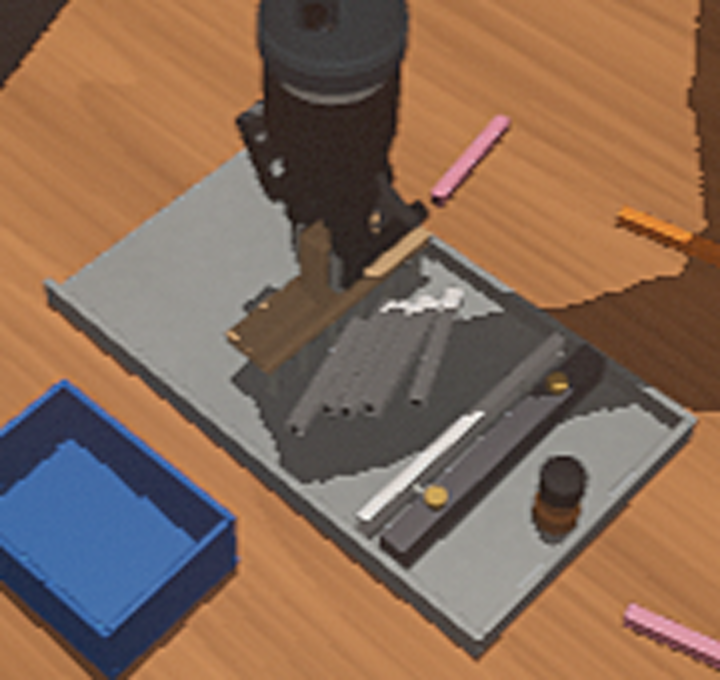

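```bash
python3 - <<'E'
from h import *
for u,v in[(190,290),(216,246),(243,222),(262,204),(270,148)]:print(ray("wrist",u/1.4,v/1.4,.017)[:2].round(4))
print("strip",ray("wrist",128/1.4,300/1.4,.005+.002)[:2].round(4))
for u,v in[(460,297),(440,297),(420,298),(400,303),(383,307)]:print(ray("scene",190+u/4,130+v/4,.017)[:2].round(4))
E
```

```text
[0.5804 0.1422]
[0.6013 0.1277]
[0.6121 0.1145]
[0.6199 0.1054]
[0.6434 0.1002]
strip [0.5719 0.1779]
[0.5028 0.1149]
[0.5115 0.1058]
[0.5208 0.0972]
[0.5325 0.0908]
[0.5423 0.0852]
```

Request:
{"op": "arm_command", "data": {"moves": [[5,0,-3,0,0],[5,0,-6,0,0],[5,0,-9,0,0],[5,0,-12,0,0],[5,0,-15,0,0],[5,0,-18,0,0],[5,0,-21,0,0],[5,0,-24,0,0],[5,0,-27,0,0],[5,0,-27,0,0]]}}

```text
clock: 10.02
tcp_pos: [0.57, 0.089, 0.0577]
ee_rot: [[1.0, -0.008, -0.0], [-0.008, -1.0, 0.001], [-0.0, -0.001, -1.0]]
force: [0.6, 0.4, -2.0]
finger_gap: 0.0211
```

```bash
python3 look.py j
```

```text
10.0167 [0.57   0.089  0.0577] [ 1.     -0.0081] 0.021147602344187125 [ 0.62  0.39 -2.05] [0.01 0.02 0.05]
```

View pics/jw.png

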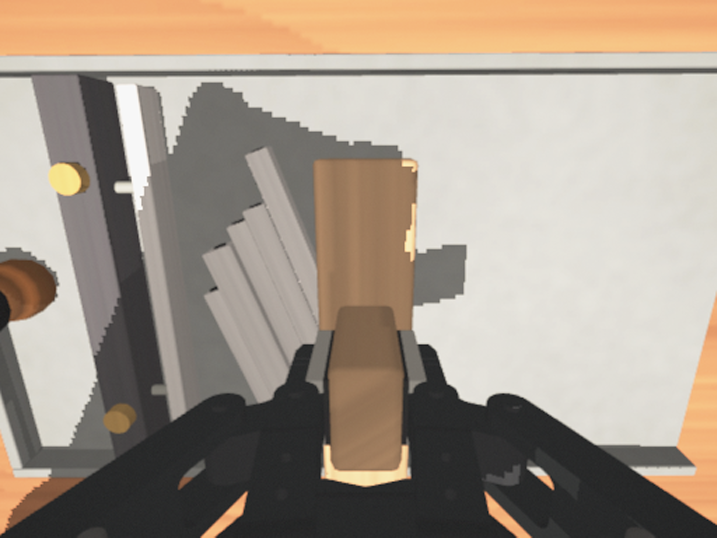

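View pics/js.png

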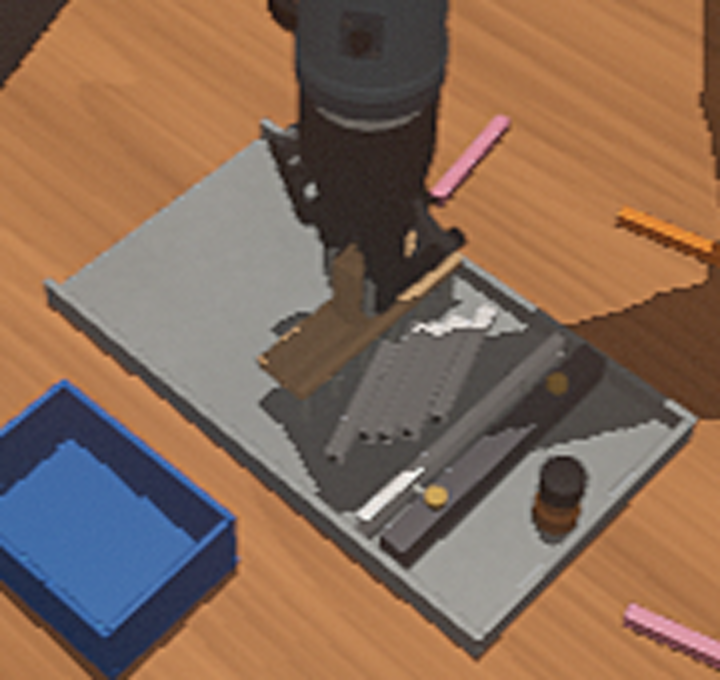

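Request:
{"op": "arm_command", "data": {"moves": [[5,0,-3,0,0],[5,0,-6,0,0],[5,0,-8,0,0],[5,0,-10,0,0],[5,0,-12,0,0],[5,0,-14,0,0],[5,0,-14,0,0]]}}

```text
clock: 10.7
tcp_pos: [0.5701, 0.1016, 0.0578]
ee_rot: [[1.0, -0.009, 0.0], [-0.009, -1.0, -0.001], [0.0, 0.001, -1.0]]
force: [-0.7, -2.1, -1.3]
finger_gap: 0.0216
```

```bash
python3 look.py k
```

```text
10.7 [0.5701 0.1016 0.0578] [ 1.     -0.0091] 0.02156045212081155 [-0.68 -2.06 -1.28] [-0.56 -0.03  0.03]
```

View pics/kw.png

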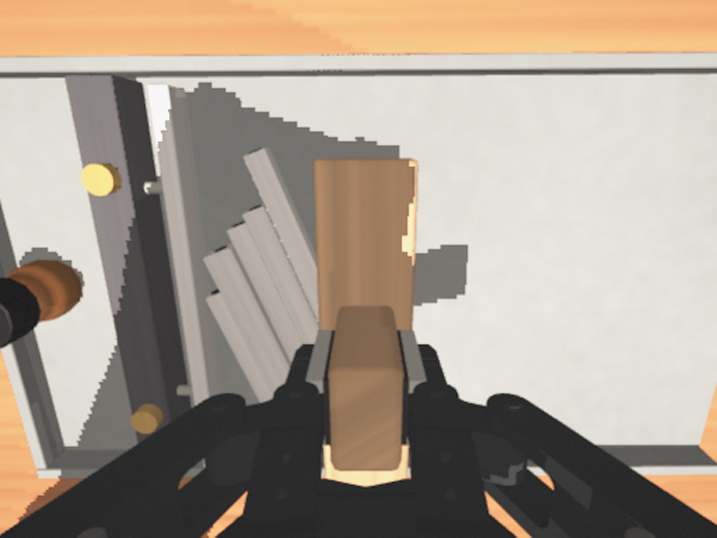

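View pics/ks.png

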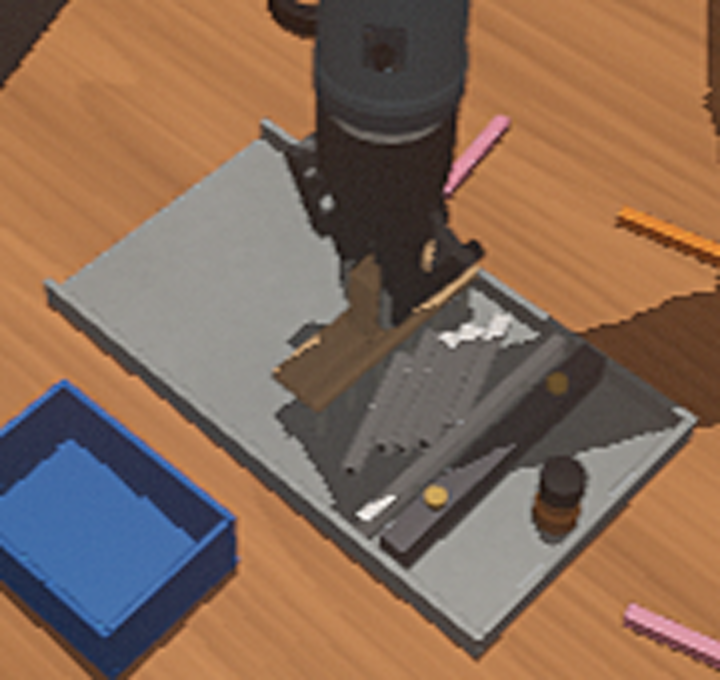

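Request:
{"op": "arm_command", "data": {"moves": [[5,0,-2,0,0],[5,0,-3.5,0,0],[5,0,-5,0,0],[5,0,-5,0,0]]}}

```text
clock: 11.13
tcp_pos: [0.5703, 0.1037, 0.0579]
ee_rot: [[1.0, -0.011, 0.001], [-0.011, -1.0, -0.004], [0.001, 0.004, -1.0]]
force: [-0.3, -8.2, -0.9]
finger_gap: 0.021
```

```bash
python3 look.py l
```

```text
11.1333 [0.5703 0.1037 0.0579] [ 0.9999 -0.0112] 0.020964941513043487 [-0.28 -8.19 -0.92] [-2.12 -0.   -0.08]
```

View pics/lw.png

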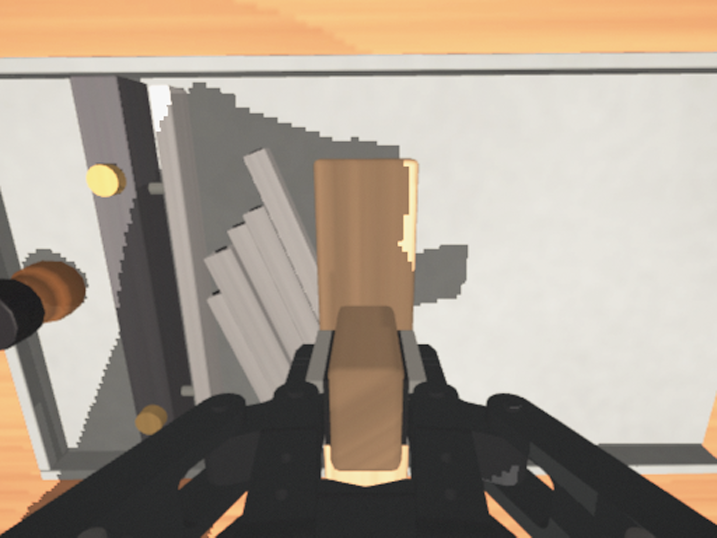

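The rods bound askew at ~8 N, as the task warned. I jog the rake towards −x, the side it bears on, while keeping the push.

Request:
{"op": "arm_command", "data": {"moves": [[5,-2,0,0,0],[5,-4,0,0,0],[5,-6,0,0,0],[5,-8,0,0,0],[5,-10,0,0,0],[5,-12,0,0,0],[5,-13,0,0,0]]}}

```text
clock: 11.82
tcp_pos: [0.557, 0.104, 0.0579]
ee_rot: [[1.0, -0.011, 0.0], [-0.011, -1.0, -0.004], [0.0, 0.004, -1.0]]
force: [-0.5, -7.5, -0.4]
finger_gap: 0.0211
```

```bash
python3 look.py m
```

```text
11.8167 [0.557  0.104  0.0579] [ 0.9999 -0.0114] 0.021118451393139743 [-0.48 -7.53 -0.45] [-2.01  0.09 -0.07]
```

View pics/mw.png

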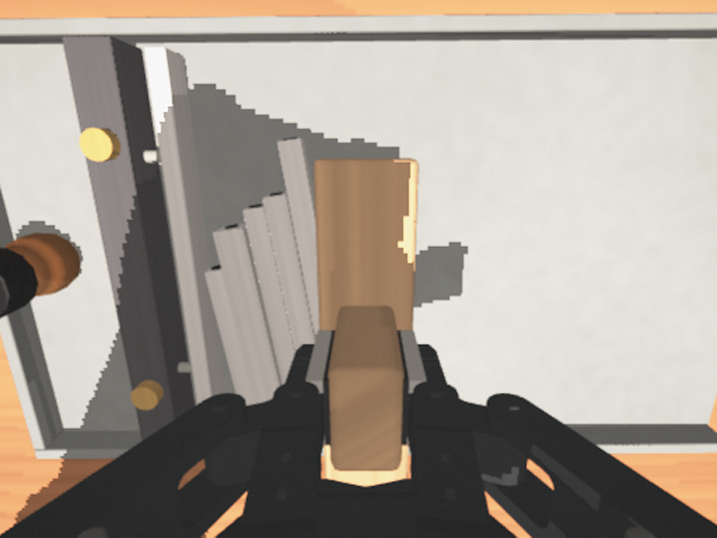

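View pics/ms.png

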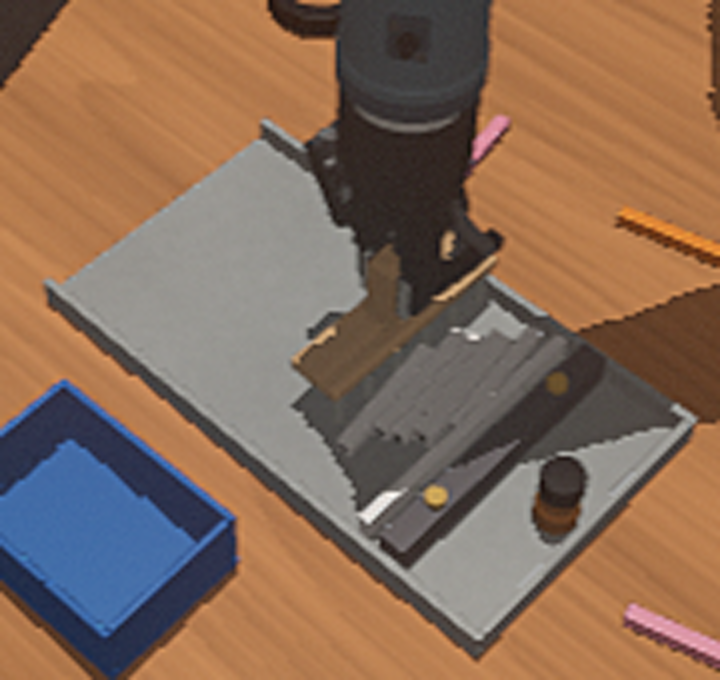

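The jog rolled the rods much flatter, at ~10° now. I back off a little, shift back to +x, and repeat with a longer jog.

Request:
{"op": "arm_command", "data": {"moves": [[5,0,4,0,0],[5,0,9,0,0],[5,8,9,0,0],[5,16,9,0,0],[5,24,9,0,0],[5,24,6,0,0],[5,24,4,0,0],[5,24,2,0,0],[5,24,0,0,0],[5,24,-1,0,0],[5,22,-1,0,0],[5,20,-1,0,0],[5,18,-1,0,0],[5,16,-1,0,0],[5,14,-1,0,0],[5,12,-1,0,0],[5,9,-1,0,0],[5,6,-1,0,0],[5,3,-1,0,0],[5,1,-1,0,0]]}}

```text
clock: 13.58
tcp_pos: [0.559, 0.105, 0.0582]
ee_rot: [[1.0, -0.011, 0.003], [-0.011, -1.0, -0.004], [0.003, 0.004, -1.0]]
force: [3.7, -7.0, -1.9]
finger_gap: 0.0214
```

```bash
python3 look.py n
```

```text
13.5833 [0.559  0.105  0.0582] [ 0.9999 -0.011 ] 0.021413121372380692 [ 3.71 -6.98 -1.89] [-2.11 -0.8  -0.01]
```

View pics/nw.png

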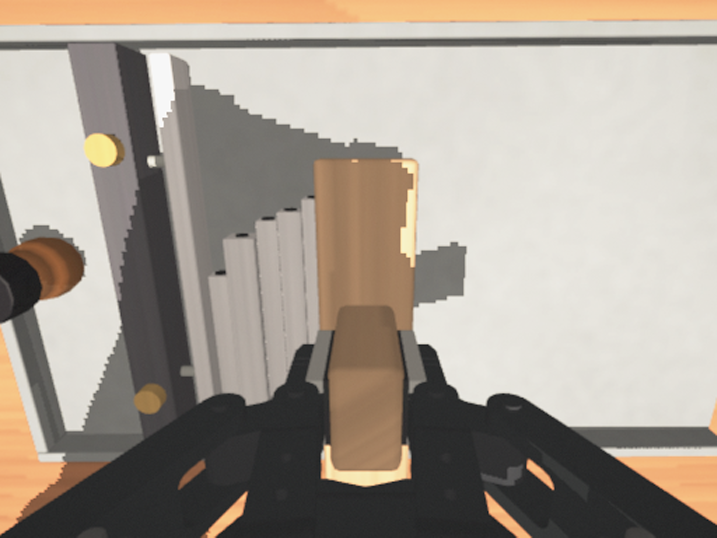

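View pics/ns.png

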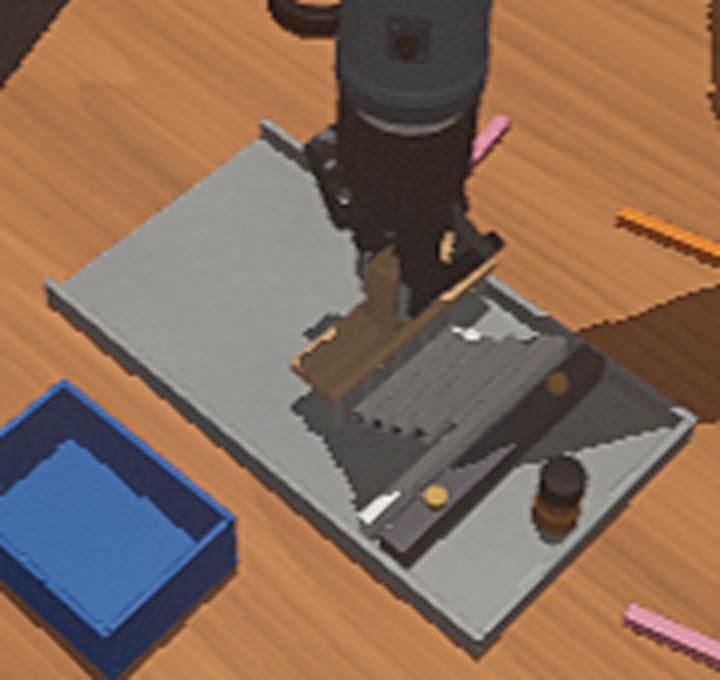

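The rods now look flat and stacked against the strip. I back off to inspect them without the rake in the way and to zero the force reading.

Request:
{"op": "arm_command", "data": {"moves": [[5,0,3,0,0],[5,0,8,0,0],[5,0,20,0,0],[5,2,35,0,0],[5,4,50,0,0],[5,6,60,0,0],[5,6,60,0,0],[5,6,60,0,0]]}}

```text
clock: 14.35
tcp_pos: [0.5635, 0.0478, 0.0578]
ee_rot: [[1.0, -0.01, -0.0], [-0.01, -1.0, 0.001], [-0.0, -0.001, -1.0]]
force: [-0.1, 0.0, -3.2]
finger_gap: 0.0211
```

```bash
python3 look.py o
```

```text
14.35 [0.5635 0.0478 0.0578] [ 0.9999 -0.0104] 0.02106391736170783 [-0.13  0.02 -3.15] [ 0.03 -0.06 -0.03]
```

View pics/ow.png

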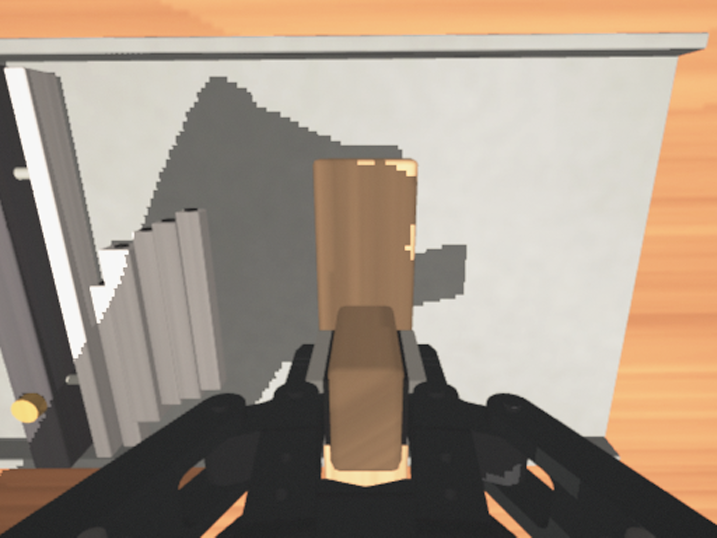

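View pics/os.png

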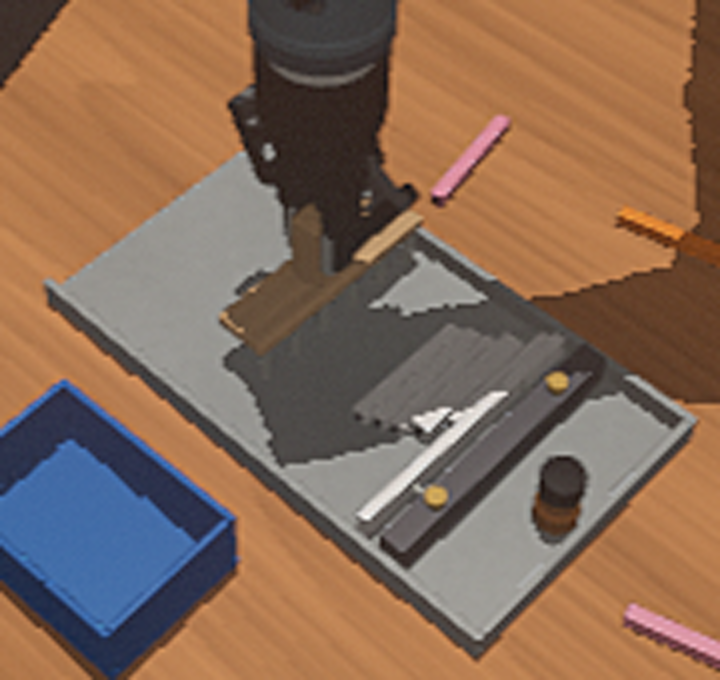

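```bash
python3 - <<'E'
from h import *
im=cv2.imread("pics/ow_raw.png")[120:340,0:180]
cv2.imwrite("pics/o2.png",cv2.resize(im,None,fx=2.7,fy=2.7,interpolation=cv2.INTER_CUBIC))
for u,v in[(97,287),(115,249),(145,232),(168,222),(190,211)]:
    p=ray("wrist",u/1.4,v/1.4,.017)[:2];print(p.round(4))
for u,v in[(212,388),(193,400),(171,403)]: print("low",ray("wrist",u/1.4,v/1.4,.017)[:2].round(4))
E
```

```text
[0.5758 0.1731]
[0.5939 0.1614]
[0.6016 0.1466]
[0.606  0.1357]
[0.6108 0.1253]
low [0.5218 0.1261]
low [0.5149 0.1365]
low [0.5132 0.1479]
```

View pics/o2.png

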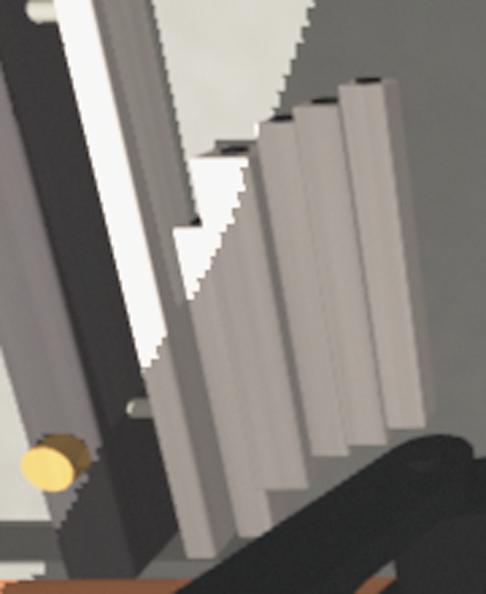

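The rods are parallel and closed up. The apparent dark bands are side faces, since the rods differ in height. Now a slow, centred press.

Request:
{"op": "arm_command", "data": {"moves": [[5,0,-12,0,0],[5,0,-25,0,0],[5,0,-38,0,0],[5,0,-48,0,0],[5,0,-52,0,0],[5,0,-55,0,0],[5,0,-57,0,0],[5,0,-58,0,0],[5,0,-58.5,0,0],[5,0,-59,0,0],[5,0,-59.5,0,0],[5,0,-59.5,0,0]]}}

```text
clock: 15.45
tcp_pos: [0.5637, 0.1046, 0.0577]
ee_rot: [[1.0, -0.011, -0.001], [-0.011, -1.0, -0.003], [-0.001, 0.003, -1.0]]
force: [-0.9, -6.6, -2.6]
finger_gap: 0.021
```

```bash
python3 look.py p
```

```text
15.45 [0.5637 0.1046 0.0577] [ 0.9999 -0.0112] 0.02097200608508705 [-0.89 -6.57 -2.63] [-1.66  0.21  0.22]
```

View pics/pw.png

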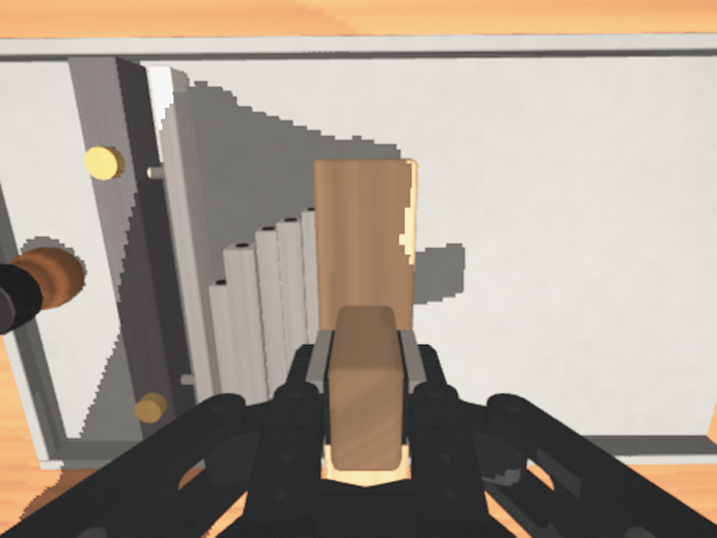

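Request:
{"op": "arm_command", "data": {"moves": [[5,0,-0.5,0,0],[5,0,-1,0,0],[5,0,-1,0,0],[5,0,-1,0,0]]}}

```text
clock: 15.88
tcp_pos: [0.5638, 0.1049, 0.0577]
ee_rot: [[1.0, -0.012, -0.0], [-0.012, -1.0, -0.004], [-0.0, 0.004, -1.0]]
force: [-0.3, -7.6, -2.7]
finger_gap: 0.0212
```

Request:
{"op": "arm_command", "data": {"moves": [[5,0,-0.5,0,0],[5,0,-1,0,0],[5,0,-1.3,0,0],[5,0,-1.3,0,0],[5,0,-1.3,0,0],[5,0,-1.3,0,0],[5,0,-1.3,0,0],[5,0,-1.3,0,0]]}}

```text
clock: 16.55
tcp_pos: [0.5638, 0.1053, 0.0577]
ee_rot: [[1.0, -0.012, -0.0], [-0.012, -1.0, -0.005], [-0.0, 0.005, -1.0]]
force: [-0.7, -8.9, -2.2]
finger_gap: 0.0214
```

```bash
python3 look.py q
```

```text
16.55 [0.5638 0.1053 0.0577] [ 0.9999 -0.012 ] 0.021374541035135673 [-0.73 -8.94 -2.24] [-2.4   0.23  0.29]
```

View pics/qw.png

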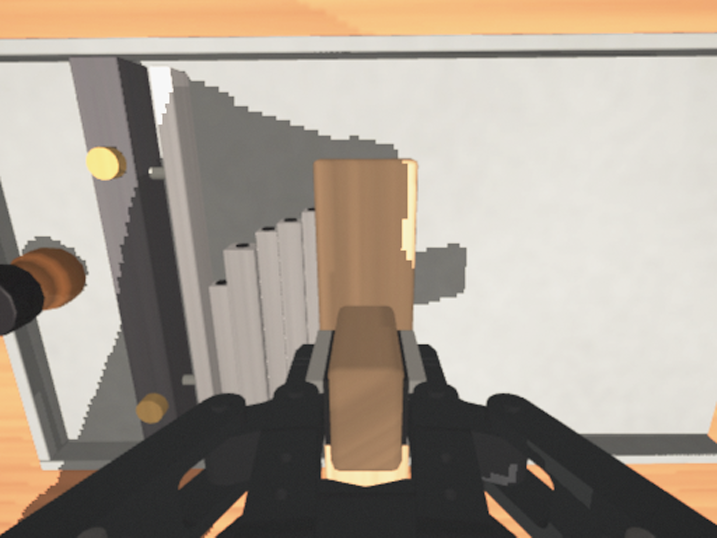

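Steady at 8.9 N with the stack closed. I hold about another second, then release slowly.

Request:
{"op": "arm_command", "data": {"moves": [[5,0,0,0,0],[5,0,0,0,0],[5,0,0,0,0],[5,0,0,0,0],[5,0,0,0,0],[5,0,0,0,0],[5,0,0,0,0],[5,0,0,0,0],[5,0,1,0,0],[5,0,2,0,0],[5,0,3,0,0],[5,0,4,0,0],[5,0,5.5,0,0],[5,0,8,0,0],[5,0,15,0,0],[5,0,28,0,0],[5,0,45,0,0],[5,0,60,0,0],[5,0,60,0,0],[5,0,60,0,0]]}}

```text
clock: 18.32
tcp_pos: [0.5639, 0.0483, 0.0581]
ee_rot: [[1.0, -0.012, 0.001], [-0.012, -1.0, 0.0], [0.001, -0.0, -1.0]]
force: [-1.0, 0.7, -1.2]
finger_gap: 0.0212
```

```bash
python3 look.py r; python3 - <<'E'
import cv2
im=cv2.imread("pics/rw_raw.png")[120:340,0:180]
cv2.imwrite("pics/r2.png",cv2.resize(im,None,fx=2.7,fy=2.7,interpolation=cv2.INTER_CUBIC))
E
```

```text
18.3167 [0.5639 0.0483 0.0581] [ 0.9999 -0.0118] 0.021227008165994352 [-0.98  0.7  -1.21] [0.07 0.02 0.03]
```

View pics/r2.png

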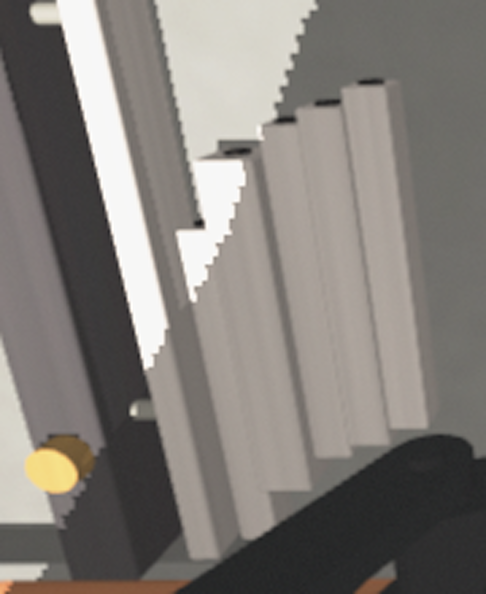

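View pics/rs.png

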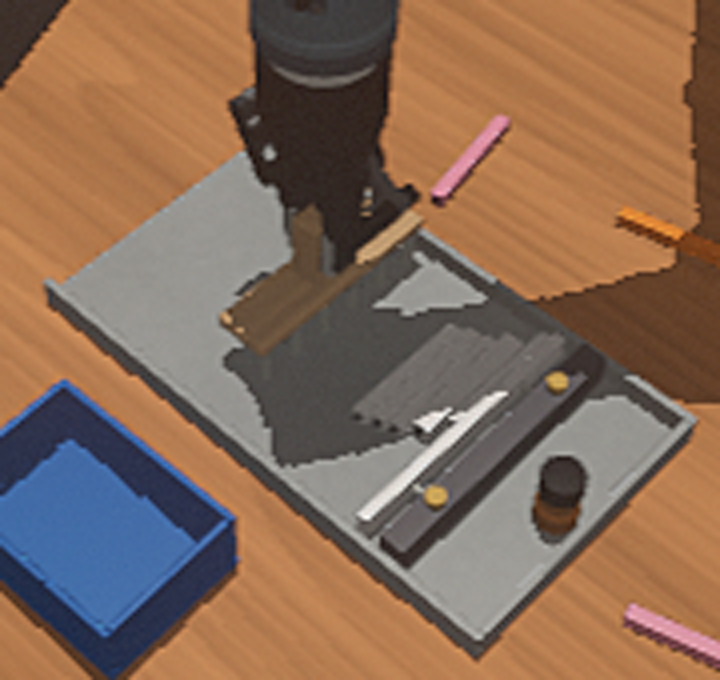

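```bash
python3 - <<'E'
from h import *
Q=dict(r5=[(343,86),(386,84),(428,428),(390,430)],r4=[(298,107),(342,105),(386,443),(352,446)],r3=[(262,125),(297,122),(350,456),(315,458)],r2=[(196,160),(245,157),(310,488),(267,492)],strip=[(62,0),(97,0),(220,555),(190,558)])
for k,q in Q.items():
    z=.025 if k=="strip" else .017
    P=np.array([ray("wrist",u/2.7,120+v/2.7,z)[:2] for u,v in q])
    a=[np.degrees(np.arctan2(*(P[i]-P[j])[::-1])) for i,j in((0,3),(1,2))]
    print(k,(P*1000).round(1).tolist(),np.round(a,2),"wid",((P[0]+P[3]-P[1]-P[2])/2*1000).round(1))
E
```

```text
r5 [[610.6, 132.0], [610.9, 122.2], [521.0, 122.5], [520.5, 132.5]] [-0.31 -0.23] wid [-0.4  9.9]
r4 [[605.8, 143.1], [606.2, 132.9], [516.6, 134.0], [515.8, 143.1]] [-0.03 -0.75] wid [-0.6  9.6]
r3 [[601.7, 152.0], [602.3, 143.8], [512.7, 144.0], [512.2, 153.4]] [-0.85 -0.13] wid [-0.6  8.8]
r2 [[593.5, 168.9], [594.1, 157.3], [502.9, 156.1], [501.7, 167.8]] [0.69 0.76] wid [-0.9 11.7]
strip [[630.6, 185.3], [630.5, 177.9], [488.3, 178.4], [487.4, 186.5]] [-0.49 -0.21] wid [-0.4  7.7]
```

Rod directions match the strip within ~1°, and the rows are contiguous. Now the rake goes back to its mat.

Request:
{"op": "arm_command", "data": {"moves": [[5,0,2,-12,0],[5,0,5,-30,0],[5,0,12,-50,0],[5,-1,28,-55,-0.02],[5,-2,50,-55,-0.05],[5,-3,75,-55,-0.08],[5,-4,101,-55,-0.11],[5,-5,127,-55,-0.14],[5,-5,153,-55,-0.17],[5,-6,179,-55,-0.2],[5,-7,205,-55,-0.23],[5,-8,231,-55,-0.26],[5,-9,257,-55,-0.29],[5,-10,283,-55,-0.32],[5,-11,309,-55,-0.35],[5,-12,335,-55,-0.38],[5,-13,358,-55,-0.41],[5,-13,373,-55,-0.43],[5,-13,379,-45,-0.433],[5,-13,379,-30,-0.433]]}}

```text
clock: 20.08
tcp_pos: [0.548, -0.3312, 0.0889]
ee_rot: [[0.912, 0.41, 0.003], [0.41, -0.912, -0.003], [0.002, 0.004, -1.0]]
force: [-0.3, 0.4, -2.7]
finger_gap: 0.0213
```

```bash
python3 look.py s
```

```text
20.0833 [ 0.548  -0.3312  0.0889] [0.9123 0.4096] 0.021340009231201117 [-0.31  0.38 -2.7 ] [-0.02 -0.02  0.01]
```

View pics/sw.png

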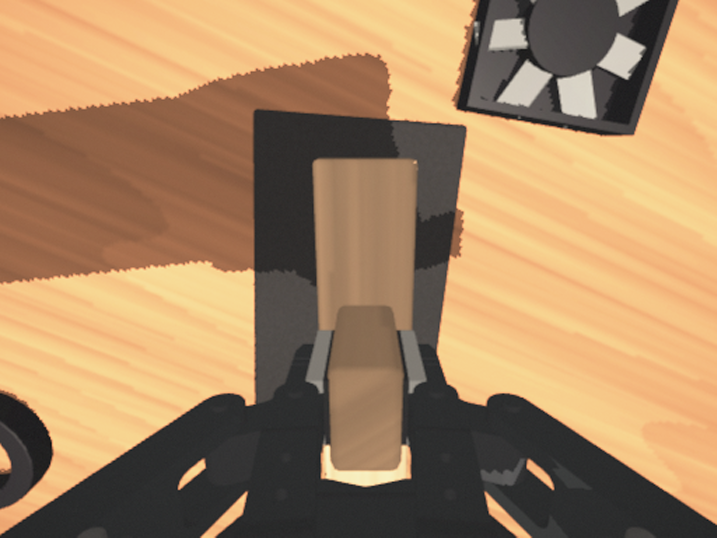

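The rake is over the mat, clear of the fan. Lowering it.

Request:
{"op": "arm_command", "data": {"moves": [[5,-1,-2,10,0],[5,-1,-3,20,0],[5,-1,-3,27,0],[5,-1,-3,31,0],[5,-1,-3,32.5,0],[5,-1,-3,33,0],[5,-1,-3,33,0],[5,-1,-3,33,0]]}}

```text
clock: 20.85
tcp_pos: [0.5452, -0.3271, 0.0551]
ee_rot: [[0.912, 0.411, 0.001], [0.411, -0.912, -0.001], [0.0, 0.001, -1.0]]
force: [0.4, 0.1, -2.0]
finger_gap: 0.0217
```

Request:
{"op": "arm_command", "data": {"moves": [[5,0,0,0.5,0],[5,0,0,1,0],[5,0,0,1,0]]}}

```text
clock: 21.1
tcp_pos: [0.5454, -0.3271, 0.0545]
ee_rot: [[0.912, 0.411, 0.001], [0.411, -0.912, -0.0], [0.001, 0.001, -1.0]]
force: [-1.4, 1.4, 4.8]
finger_gap: 0.0212
```

Contact with the mat: vertical force went from −2 to +4.8 N. Opening, then rising.

Request:
{"op": "arm_command", "data": {"moves": [[30,0,0,0,0],[50,0,0,0,0],[75,0,0,0,0],[100,0,0,0,0],[100,0,0,0,0],[100,0,0,0,0],[100,0,0,0,0],[100,0,0,0,0],[100,0,0,-10,0],[100,0,0,-25,0],[100,0,0,-50,0],[100,0,0,-80,0],[100,0,0,-115,0],[100,0,0,-150,0],[100,0,0,-185,0],[100,0,0,-205,0],[100,0,0,-205,0]]}}

```text
clock: 22.52
tcp_pos: [0.5469, -0.3291, 0.2659]
ee_rot: [[0.912, 0.41, 0.009], [0.411, -0.912, -0.005], [0.006, 0.008, -1.0]]
force: [-0.0, -1.1, 0.2]
finger_gap: 0.085
```

```bash
python3 look.py t
```

```text
22.5167 [ 0.5469 -0.3291  0.2659] [0.9118 0.4106] 0.08501071793631766 [-0.03 -1.07  0.2 ] [-0.02  0.03 -0.06]
```

View pics/tw.png

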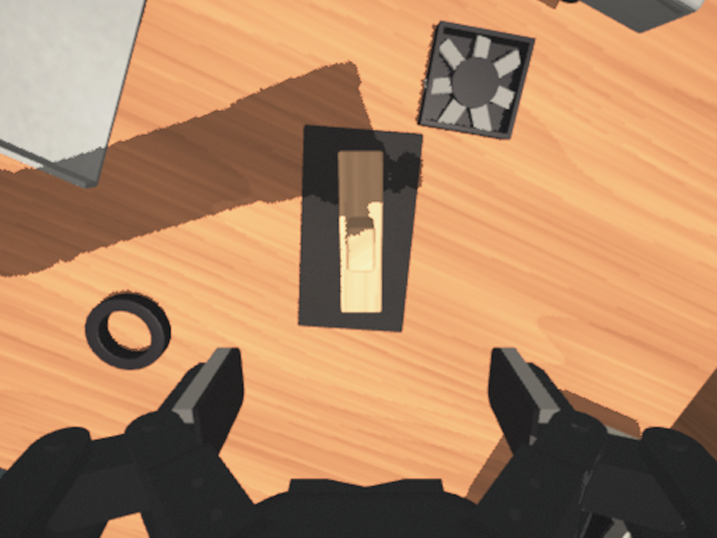

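View pics/ts.png

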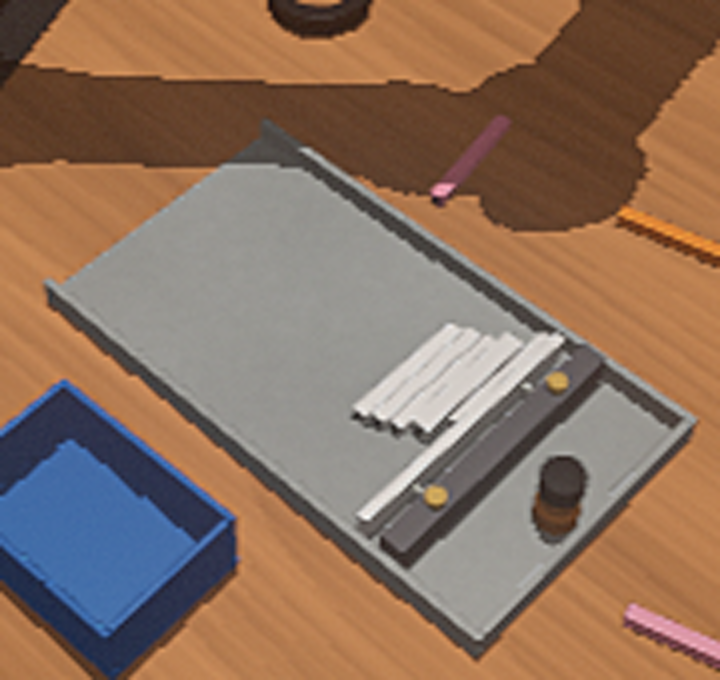

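The rake stands upright on its mat (wrist (360,232)), and nothing else has moved. One close look at the rods for gaps before handing in.

Request:
{"op": "arm_command", "data": {"moves": [[100,19,-35,0,0],[100,38,-70,0,0],[100,57,-104,0,0],[100,76,-138,0,0],[100,95,-172,0,0],[100,114,-206,0,0],[100,133,-240,0,0],[100,152,-274,0,0],[100,171,-308,0,0],[100,190,-342,0,0],[100,209,-376,10,0],[100,226,-408,30,0],[100,239,-432,50,0],[100,239,-432,50,0],[100,239,-432,50,0],[100,239,-432,50,0]]}}

```text
clock: 23.95
tcp_pos: [0.5848, 0.164, 0.2084]
ee_rot: [[0.912, 0.41, -0.001], [0.41, -0.912, -0.002], [-0.001, 0.001, -1.0]]
force: [0.3, -0.8, -0.0]
finger_gap: 0.0853
```

```bash
python3 look.py u;python3 - <<'E'
import cv2
im=cv2.imread("pics/uw_raw.png")[100:290,160:400]
cv2.imwrite("pics/u2.png",cv2.resize(im,None,fx=3.1,fy=3.1,interpolation=cv2.INTER_CUBIC))
E
```

```text
23.95 [0.5848 0.164  0.2084] [0.9119 0.4104] 0.08527824840162752 [ 0.28 -0.79 -0.02] [-0.06 -0.04  0.01]
```

View pics/u2.png

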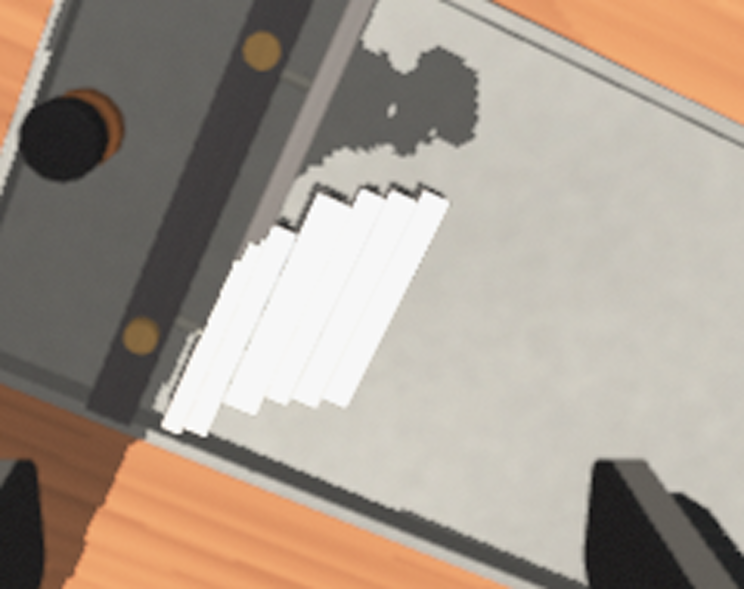

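The view shows five parallel, gapless rods, from (170,430)–(290,230) to (345,405)–(445,195), flush with the strip. The jar is untouched and the gripper is clear of everything. Handing in.

```bash
python3 -c "
from plant import env
print(env.close_job())"
```

```text
the job is handed in; nothing more can be done
None
```

I combed the five rods against the sprung strip with the rake. They bound askew once, so I jogged the rake sideways under the push, twice, to roll them flat. I then pressed the closed rows, with the measured force rising from 6.6 to 8.9 N, and held about a second before releasing slowly. The rake stood back on its mat and let go at about 22 s of the 70 s.

**Last checks:**
- **Rods:** they lie flush with the strip with no visible gaps. The four I could measure run within about 1° of its direction, though their ends are staggered by about 35 mm along x. I saw the fifth, nearest the strip, only in the pictures, where it lies flush and parallel.
- **Rake and bench:** the rake is upright on the mat. The tape, fan, jar, bin and look-alike sticks show no movement in the last pictures, but the mug and screwdriver were out of view. The gripper touches nothing.
- **Force:** I read it only between moves, where it never passed 9 N.

No check failed or disagreed.

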